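Pack black mouldings into a latched transit case

TASK

Flip the case's toggle latch fully open and only then lift the lid right up so that it stays open. Lift the stop bar out of its notch, move it along to the last notch (the one that makes the bay on the robot's side largest) and let it drop fully in; then lay every black moulding that is on the paper into that bay, each flat on its floor with the hub up. Last, shut the lid fully and flip the latch closed again; do not disturb the glue bottle, tape roll and jar.

Things in the scene. Friction and masses are not known exactly. Their poses are not given: they have to be found in the camera images.
- case: grey transit case, fixed; outside 226 mm (x) by 220 mm (y), rim 120 mm above the bench, walls 8 mm, foam floor 60 mm above the bench. Origin: centre of the underside, z up; yaw within 0.15. Lid hinged along the top of its -y side, latch in the middle of its +y side. On each inner y wall a rail, 8 mm wide, 34 mm high above the foam, with three notches 12 mm deep, 18 mm wide, 52 mm apart
- latch (a joint): swing of the steel latch lever, 0 = closed (lever points outwards, +y of the case, and 45 degrees down), 1.57 = fully open (outwards and 45 degrees up). The free end moves out and up. Sprung over centre at 0.79: below that it springs shut, above it springs open, under 4 N at latch_grip. A wire bail holds the lid down until about 0.6; it closes only over a lid pressed fully shut
- latch_pivot (a point): point on the lever's swing axis (axis along the case's x), 10 mm out from the case's +y face, 107 mm above the bench; fixed to the case
- latch_grip (a point): point on the latch lever 58 mm from the pivot, where to take it; moves with it. The lever is a steel tongue 26 mm wide (case x), 6 mm thick, 75 mm long from the pivot to a 12 mm thick tip
- lid (a joint): opening of the lid, 0 = closed, 1.9 = end of swing; stiff hinge, stays where it is left (about 8 N at the handle to lift, less to shut)
- lid_hinge (a point): middle of the lid's hinge axis (along the case's x, at the outer top edge of its -y side, level with the lid's underside, 220 mm from the lid's free edge); fixed to the case
- lid_handle (a point): middle of the lid's handle: a round steel bar 12 mm thick, 100 mm clear between its two posts, lying along the case's x, 46 mm above the lid's top face (40 mm clear gap under it), 18 mm from the lid's free (+y) edge. The lid is 14 mm thick; its top is 134.5 mm above the bench when closed. Moves with the lid
- stop_shift (a joint): place of the stop bar along the case's x: 0 = first notch (start, bay only 52 mm long), 0.052 = middle notch, 0.104 = last notch (bay 156 mm long); grows towards the case's +x; range -0.004 to 0.108; slides easily
- stop_lift (a joint): height of the stop bar above its seated place: 0 = seated in a notch, up to 0.030; it must be lifted more than 0.012 to clear the teeth and falls back by its weight (0.12 kg) when let go; 4 mm of play each way in a notch
- stop_tab (a point): middle of the top edge of the stop bar's upright plywood tab. The tab is 9 mm thick (case x) by 38 mm wide (case y), its top 118 mm above the bench when seated; 32 mm of tab stand above the bar, which spans the case along y, 9 mm thick, top 26 mm above the foam floor. Moves with the bar
- bay (a point): centre of the enlarged bay's floor, on the foam, axes as the case's: the bay spans -78 to +78 mm in x (from the case's -x wall to the stop bar when in the last notch) and -94 to +94 mm in y. Four parts fit, in two rows of two, their long (y) sides along the case's y. Fixed to the case
- part1: black moulded part: flat elongated-octagon plate, 56 mm along its x, 78 mm along its y, 14 mm thick, with one upright block-shaped hub in the middle, 20 mm along x by 32 mm along y, whose top is 48 mm above the underside; 0.10 to 0.20 kg. Starts flat on the brown paper, hub up. Origin: centre of the underside, z up through the hub. 2 to 4 are present
- part2: black moulded part: flat elongated-octagon plate, 56 mm along its x, 78 mm along its y, 14 mm thick, with one upright block-shaped hub in the middle, 20 mm along x by 32 mm along y, whose top is 48 mm above the underside; 0.10 to 0.20 kg. Starts flat on the brown paper, hub up. Origin: centre of the underside, z up through the hub. 2 to 4 are present
- part3: black moulded part: flat elongated-octagon plate, 56 mm along its x, 78 mm along its y, 14 mm thick, with one upright block-shaped hub in the middle, 20 mm along x by 32 mm along y, whose top is 48 mm above the underside; 0.10 to 0.20 kg. Starts flat on the brown paper, hub up. Origin: centre of the underside, z up through the hub. 2 to 4 are present
- part4: black moulded part: flat elongated-octagon plate, 56 mm along its x, 78 mm along its y, 14 mm thick, with one upright block-shaped hub in the middle, 20 mm along x by 32 mm along y, whose top is 48 mm above the underside; 0.10 to 0.20 kg. Starts flat on the brown paper, hub up. Origin: centre of the underside, z up through the hub. 2 to 4 are present
- glue: bystander: white glue bottle with yellow cap, 52 mm across, 130 mm tall; leave it alone. Origin: centre of the underside
- tape: bystander: roll of tan tape lying flat, 90 mm across, 25 mm high; leave it alone. Origin: centre of the underside
- jar: bystander: amber jar with black cap, 66 mm across, 80 mm tall; leave it alone. Origin: centre of the underside

How it is judged:
On the way, in this order (a step that is already met when the one before it is completed fails the run):
1. the latch is flipped open while the lid is still shut (value of joint latch above 1.2 rad and value of joint lid below 0.1 rad), for 0.2 s.
2. the lid is lifted open (past 1.5 rad) (value of joint lid above 1.5 rad), for 0.2 s.
3. the stop bar has been lifted out of its notch (value of joint stop_lift above 0.011 m), for 0.05 s.
4. the stop bar is seated in the last notch (value of joint stop_shift above 0.098 m and value of joint stop_lift below 0.004 m), for 0.2 s.
5. every part present lies flat in the bay, with the lid still open (all of step 4 and value of joint lid above 1.5 rad and x of part1 in the frame of bay between -0.058 and 0.058 m and y of part1 in the frame of bay between -0.068 and 0.068 m and z of each of part1, part2, part3, part4 in the frame of bay below 0.007 m and angle between each of part1, part2, part3, part4's own z axis and vertical below 0.12 rad and linear speed of each of part1, part2, part3, part4 below 0.02 m/s and x of part2 in the frame of bay between -0.058 and 0.058 m and y of part2 in the frame of bay between -0.068 and 0.068 m and x of part3 in the frame of bay between -0.058 and 0.058 m and y of part3 in the frame of bay between -0.068 and 0.068 m and x of part4 in the frame of bay between -0.058 and 0.058 m and y of part4 in the frame of bay between -0.068 and 0.068 m), for 0.2 s.
At the end, for the whole second after the job is handed in: lid shut (below 0.04 rad), latch closed (below 0.15 rad), stop bar seated (within 4 mm of fully down) in the last notch, and every part present lies at rest in the bay, within 7 mm of the floor, hub up, tilted less than 0.12 rad (all of step 4 and value of joint latch below 0.15 rad and value of joint lid below 0.04 rad and x of part1 in the frame of bay between -0.058 and 0.058 m and y of part1 in the frame of bay between -0.068 and 0.068 m and z of each of part1, part2, part3, part4 in the frame of bay below 0.007 m and angle between each of part1, part2, part3, part4's own z axis and vertical below 0.12 rad and linear speed of each of part1, part2, part3, part4 below 0.02 m/s and x of part2 in the frame of bay between -0.058 and 0.058 m and y of part2 in the frame of bay between -0.068 and 0.068 m and x of part3 in the frame of bay between -0.058 and 0.058 m and y of part3 in the frame of bay between -0.068 and 0.068 m and x of part4 in the frame of bay between -0.058 and 0.058 m and y of part4 in the frame of bay between -0.068 and 0.068 m); the robot touches nothing.
It fails at once if the glue is moved more than 3 cm (distance of glue from where it was at the start of the episode above 0.03 m).
It fails at once if the tape is moved more than 3 cm (distance of tape from where it was at the start of the episode above 0.03 m).
It fails at once if the jar is moved more than 3 cm (distance of jar from where it was at the start of the episode above 0.03 m).
Of part1, part2, part3, part4 only 2 to 4 are there at a start; the rules pass over those that are not, and their reading is None.
At some moment in a run one of part1, part2, part3, part4 may be knocked a few centimetres aside while the robot is not near it.
It also fails if it takes over 210 s, if anything falls off the work surface, if the arm or the gripper's body presses on something with over 40 N, if the wrist force passes 120 N, or if a joint passes its speed limit or range.

ROBOT

A 6-joint arm with a two-finger parallel gripper is mounted at the origin on the work surface. World frame = base frame: x ahead of the robot, y to its left, z up, the work surface at z = 0. Lengths are in m, angles in rad, forces in N, time in s.
With the tool pointing down it reaches from about 0.275 to 0.85 m from the base axis. Payload 5.2 kg.
Tool frame: the origin (TCP) lies on the centre line of the jaws, within the pads' length; the fingertips stand 19 mm ahead of it and the grasp point (between the pads) is the TCP (arm.tips_ahead is the z of the fingertips in the tool frame, in m); z points along the fingers, y is the line along which they close (so a half turn about z gives the same grasp; the last joint's range is limited). The gripper opens to 85 mm and grips with 20 to 120 N. Pads are 22 mm wide; open, the fingers measure 114 mm over their backs; the gripper's body (76 mm by 85 mm) begins 54 mm behind the grasp point. The pads swing forward as they close: fully open they stand 13 mm farther back than shut.
Start: joints at [-1.46, 0.259, 1.535, -0, 1.348, -0.203], TCP at [0.17, -0.523, 0.25] pointing down, gripper open.
Joint ranges: [-3.14, 3.14], [-0.91, 2.08], [0.19, 2.58], [-1.22, 4.36], [0.22, 2.71], [-3.12, 3.12]. Speed limits (rad/s): [2.57, 2.57, 3.14, 3.14, 3.14, 3.14].

INTERFACE

Orientations are given as a rotation vector (axis times angle).
In Python, from station import arm, viewer, job_done gives the robot as it stands. The module is installed in compiled form; this text tells all that it offers.
- The arm moves only by the tool servo_tool, never from a script. Its argument "increments" is a list of rows, each an object with "xyz": the shift along the tool's x, y, z in mm, a list of three; "twist": the turn about the tool's z in degrees; "grip": the opening, from -1 (shut) to 1 (fully open). A call has 1 to 12 rows; each row is the pose to reach, as a shift and turn from the pose commanded when the call began, along the tool's axes at that moment; what a row does not reach only later rows make up. A row lasts 1/8 s, in which the tool goes at most 62.5 mm and 10.7 degrees, less where a joint would pass 70% of its speed; a pose out of reach is approached as far as the arm can. A call with a gripper value outside its range is refused whole. The fingers move at their own pace and stop on an object; the grip force is fixed at half the most. Time passes only in rows, so rows that repeat a pose let the fingers close. It gives the time, the measured TCP pose, the force, the opening and the grip force at its end, in the units of the state.
- arm.observe(): the state, without advancing time (a new reading comes with each control period).
- viewer.grab_frame(name): name is "scene" or "top" or "wrist"; returns a dict with "img" (420x560x3 uint8, red, green, blue), "intrinsics" (3x3 intrinsics, pixels), "extrinsics" (4x4, takes a point from camera to world coordinates). Camera axes: x right, y up, looking along -z (the intrinsics and any distortion apply to the point x, -y, -z); pixel columns grow to the right and rows downward; lengths in m; the calibration is good to about 2 mm. A picture is of the moment at which its call begins. There is no depth.
- job_done(): hands the job in; it is judged then, once.
Trained networks look in a picture, given as the dict that the camera call returned (one of the last four; its "shot" number tells which), for a name from the list of things; names that differ only in an ending like _2 or _b are one class to them, and where a whole thing is asked for, a point or a joint stands for the part that bears it (a point fixed in the world has none). Each returns a list of dicts, best first, with "p" (0 to 1); they miss things now and then, are a little off and sometimes report something else, mostly with a low value. They report only what shows in the picture. A call takes as long as a camera call.
- viewer.recognise(picture, label): "xyz" ([x, y, z] in m, in world coordinates, good to about 4 mm: the middle of the surface that is visible of it).
- viewer.cut_out(picture, label): "region" (420x560 bool, what is visible of it).
- viewer.landmark_of(picture, label): "xyz" ([x, y, z] in m, in world coordinates, good to about 4 mm: a listed point, or the origin of a listed thing).
The state is a dict: "time_s": time; "joint_pos": joint angles; "dq": joint speeds; "tau": joint torques, N m; "tool_pos": TCP position; "tool_rot": TCP orientation; "contact_force": force on the tool from outside, world axes, zero at the start; "wrist_torque": the same for the moment, N m; "opening": finger opening in m; "finger_force": force on a finger pad.
Only numpy, scipy, OpenCV 4.12 (cv2) and the standard library are available. Lean on these libraries where they do the work, as an engineer would, in place of code of your own. Each camera call takes 0.05 s, during which the arm holds its last target. There are 200 camera calls.

## Working session

There is one attempt and no reset: what is moved stays moved. The work goes in short steps, Python scripts to look and compute and a tool call to move; the robot and the scene stay as the last step left them, time stands still between calls to the robot, and variables do not carry over. Pictures are saved under pics/ and viewed, at most 14 in all, crops included, and the job is handed in when it is done.

Besides the shell and the picture viewer there is one more tool, called after "Call:" as name([rows], argument=value, ...), one row to a line, values as JSON. servo_tool: Moves the arm, as the interface text tells. Its arguments: {"type":"object","properties":{"increments":{"type":"array"}},"required":["increments"]}

```bash
mkdir -p pics; cat > h.py <<'E'
import numpy as np, cv2
from scipy.spatial.transform import Rotation as R
from station import arm, viewer, job_done
def grab(c,save=None):
    p=viewer.grab_frame(c)
    if save: cv2.imwrite('pics/'+save+'.png',p['img'][:,:,::-1])
    return p
def lm(p,l):
    r=viewer.landmark_of(p,l)
    return [(np.round(d['xyz'],4).tolist(),round(d['p'],2)) for d in r[:5]]
def st():
    s=arm.observe()
    print('t',round(s['time_s'],2),'pos',np.round(s['tool_pos'],4),'rot',np.round(s['tool_rot'],3),'F',np.round(s['contact_force'],1),'op',round(s['opening'],4),'ff',np.round(s['finger_force'],1),'q',np.round(s['joint_pos'],2))
    return s
E
python3 - <<'E'
from h import *
s=st(); print(R.from_rotvec(s['tool_rot']).as_matrix().round(3))
for c in ['scene','top']:
    p=grab(c,c+'0'); print(c,np.round(p['extrinsics'],2).tolist())
    for l in ['case','latch_grip','latch_pivot','lid_hinge','lid_handle','part1','glue','tape','jar','bay']:
        print(l,lm(p,l))
E
```

```text
t 0.0 pos [ 0.1697 -0.5226  0.2495] rot [-3.101 -0.491 -0.   ] F [0.  0.1 0.6] op 0.085 ff 0.0 q [-1.46  0.26  1.54 -0.    1.35 -0.2 ]
[[ 0.951  0.309 -0.   ]
 [ 0.309 -0.951  0.002]
 [ 0.    -0.002 -1.   ]]
scene [[0.77, -0.35, 0.53, 1.31], [0.64, 0.45, -0.62, -0.94], [-0.02, 0.82, 0.57, 0.98], [0.0, 0.0, 0.0, 1.0]]
case [([0.5349, -0.1096, 0.0036], 0.68)]
latch_grip [([0.5353, -0.1081, 0.0014], 0.62)]
latch_pivot [([0.5267, 0.0102, 0.1095], 0.63)]
lid_hinge [([0.548, -0.2171, 0.1176], 0.97)]
lid_handle [([0.5282, -0.0188, 0.1829], 0.84)]
part1 [([0.4257, 0.2902, -0.0059], 0.79), ([0.5406, 0.1572, -0.0001], 0.58), ([0.4313, 0.1585, -0.0024], 0.45)]
glue [([0.7797, 0.1335, 0.0008], 0.57)]
tape [([0.6799, 0.2786, 0.004], 0.71), ([0.5405, 0.1578, 0.0006], 0.43)]
jar [([0.2895, -0.4125, -0.0009], 0.69)]
bay []
top [[-0.01, 1.0, -0.07, 0.47], [-1.0, -0.01, 0.02, -0.04], [0.02, 0.07, 1.0, 1.24], [0.0, 0.0, 0.0, 1.0]]
case [([0.5361, -0.1131, 0.0006], 0.8)]
latch_grip [([0.5211, 0.0519, 0.0686], 0.62)]
latch_pivot [([0.5259, 0.0086, 0.1072], 0.97)]
lid_hinge [([0.548, -0.2174, 0.1212], 0.83), ([0.4247, 0.2881, -0.0018], 0.63)]
lid_handle [([0.5275, -0.0196, 0.1784], 0.9), ([0.5473, -0.2191, 0.1181], 0.54)]
part1 [([0.5372, 0.1617, 0.0021], 0.89), ([0.4315, 0.1643, -0.0005], 0.74), ([0.4248, 0.2883, -0.0009], 0.64), ([0.5497, -0.2198, 0.1226], 0.47)]
glue [([0.6767, 0.2832, 0.0007], 0.68), ([0.7845, 0.1274, -0.0021], 0.63)]
tape [([0.6794, 0.2806, 0.0012], 0.8)]
jar [([0.2957, -0.4119, -0.0], 0.7)]
bay []
```

View pics/scene0.png

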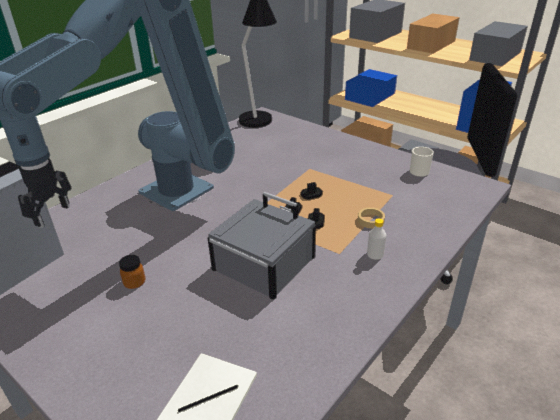

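View pics/top0.png

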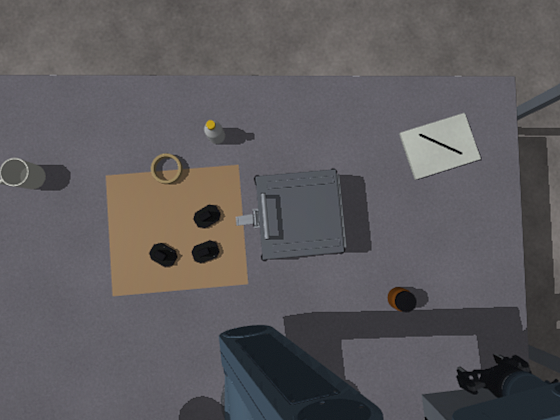

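Scene: the grey case is at top pixels (300,215), with its latch pointing left at (245,220). Three parts lie on the paper at (208,216), (205,251) and (163,254). The glue bottle (213,130), tape roll (165,168) and jar (402,298) are all clear of the work path.

```bash
cat >> h.py <<'E'
YAW=0.095; C=np.array([0.537,-0.108])
def W(x,y,z):
    c,s=np.cos(YAW),np.sin(YAW); return np.array([C[0]+c*x-s*y,C[1]+s*x+c*y,z])
def go(target,yawdeg):   # yaw of tool y axis in world
    s=arm.observe(); M=R.from_rotvec(s['tool_rot']).as_matrix()
    d=M.T@(np.asarray(target)-s['tool_pos'])*1000
    cur=np.degrees(np.arctan2(M[1,1],M[0,1])); tw=(cur-yawdeg+180)%360-180
    print('xyz',d.round(1),'twist',round(tw,1),'| cur yaw',round(cur,1),'target',np.round(target,4))
YD=np.degrees(YAW)
E
python3 - <<'E'
from h import *
go(W(0,161,0)*0+W(0,.161,.30),YD)
E
```

```text
xyz [ 512.4 -438.7  -49.7] twist -77.5 | cur yaw -72.0 target [0.5217 0.0523 0.3   ]
```

Call:
servo_tool([
  {"xyz": [0,0,-50],"twist": -8,"grip": 0.2},
  {"xyz": [50,-43,-50],"twist": -16,"grip": 0.2},
  {"xyz": [97,-83,-50],"twist": -25,"grip": 0.2},
  {"xyz": [145,-124,-50],"twist": -34,"grip": 0.2},
  {"xyz": [193,-165,-50],"twist": -43,"grip": 0.2},
  {"xyz": [240,-206,-50],"twist": -52,"grip": 0.2},
  {"xyz": [288,-246,-50],"twist": -61,"grip": 0.2},
  {"xyz": [335,-287,-50],"twist": -70,"grip": 0.2},
  {"xyz": [383,-328,-50],"twist": -77.5,"grip": 0.2},
  {"xyz": [430,-368,-50],"twist": -77.5,"grip": 0.2},
  {"xyz": [478,-409,-50],"twist": -77.5,"grip": 0.2},
  {"xyz": [512,-439,-50],"twist": -77.5,"grip": 0.2},
])

```text
time_s: 2.6
tool_pos: [0.5222, 0.0549, 0.3004]
tool_rot: [2.111, 2.326, 0.001]
contact_force: [0.1, -0.5, 0.1]
opening: 0.0515
finger_force: 0.0
```

Call:
servo_tool([
  {"xyz": [0,0,0],"twist": 0,"grip": 0.2},
  {"xyz": [0,0,0],"twist": 0,"grip": 0.2},
])

```text
time_s: 2.85
tool_pos: [0.5209, 0.0522, 0.3001]
tool_rot: [-2.112, -2.326, 0.001]
contact_force: [-1.1, 0.8, -0.4]
opening: 0.0511
finger_force: 0.0
```

```bash
python3 - <<'E'
from h import *
st()
p=grab('wrist','w1')
for l in ['latch_grip','latch_pivot','lid_handle','part1']: print(l,lm(p,l))
go(W(0,.161,.068),YD)
E
```

```text
t 2.85 pos [0.5209 0.0522 0.3001] rot [-2.112e+00 -2.326e+00  1.000e-03] F [-1.1  0.8 -0.4] op 0.0511 ff 0.0 q [-0.11  0.18  1.51 -0.    1.45 -0.21]
latch_grip []
latch_pivot [([0.5306, 0.0069, 0.1081], 0.97)]
lid_handle [([0.5289, -0.018, 0.1782], 0.82)]
part1 [([0.5399, 0.1611, 0.0003], 0.95), ([0.5221, 0.0503, 0.0636], 0.34)]
xyz [  1.    0.7 232.6] twist -0.1 | cur yaw 5.4 target [0.5217 0.0523 0.068 ]
```

View pics/w1.png

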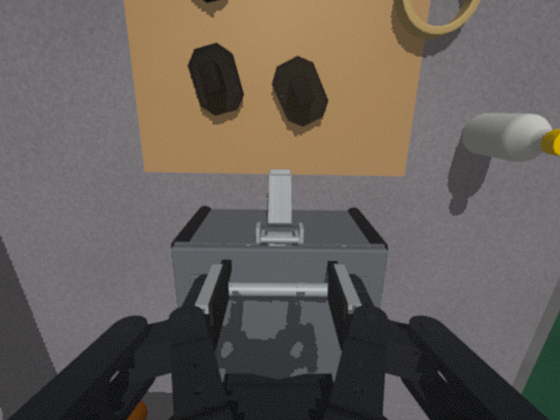

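The wrist view shows the lever at (280,195), in line with the tool, and the case edges level, so the yaw is right. I'll descend and grip the lever.

Call:
servo_tool([
  {"xyz": [0,0,60],"twist": 0,"grip": 0.2},
  {"xyz": [0,0,120],"twist": 0,"grip": 0.2},
  {"xyz": [-1,0,180],"twist": 0,"grip": 0.2},
  {"xyz": [-1,0,215],"twist": 0,"grip": 0.2},
  {"xyz": [-1,0,233],"twist": 0,"grip": 0.2},
  {"xyz": [-1,0,233],"twist": 0,"grip": 0.2},
  {"xyz": [-1,0,233],"twist": 0,"grip": -1},
  {"xyz": [-1,0,233],"twist": 0,"grip": -1},
  {"xyz": [-1,0,233],"twist": 0,"grip": -1},
  {"xyz": [-1,0,233],"twist": 0,"grip": -1},
  {"xyz": [-1,0,233],"twist": 0,"grip": -1},
  {"xyz": [-1,0,233],"twist": 0,"grip": -1},
])

```text
time_s: 4.6
tool_pos: [0.5229, 0.0511, 0.0687]
tool_rot: [2.111, 2.323, 0.003]
contact_force: [1.6, -1.2, 6.7]
opening: 0.0243
finger_force: 59.6
```

Call:
servo_tool([
  {"xyz": [5,0,-6],"twist": 0,"grip": -1},
  {"xyz": [9,0,-12],"twist": 0,"grip": -1},
  {"xyz": [13,0,-19],"twist": 0,"grip": -1},
  {"xyz": [15,0,-26],"twist": 0,"grip": -1},
  {"xyz": [16,0,-33],"twist": 0,"grip": -1},
  {"xyz": [17,0,-41],"twist": 0,"grip": -1},
  {"xyz": [16,0,-49],"twist": 0,"grip": -1},
  {"xyz": [15,0,-56],"twist": 0,"grip": -1},
  {"xyz": [13,0,-63],"twist": 0,"grip": -1},
  {"xyz": [9,0,-70],"twist": 0,"grip": -1},
  {"xyz": [6,0,-75],"twist": 0,"grip": -1},
  {"xyz": [3,0,-79],"twist": 0,"grip": -1},
])

```text
time_s: 6.1
tool_pos: [0.5225, 0.0536, 0.1458]
tool_rot: [2.111, 2.323, 0.002]
contact_force: [10.4, -6.1, -11.3]
opening: 0.0236
finger_force: 59.3
```

Call:
servo_tool([
  {"xyz": [0,0,0],"twist": 0,"grip": 0},
  {"xyz": [0,0,0],"twist": 0,"grip": 0.2},
  {"xyz": [0,0,0],"twist": 0,"grip": 0.2},
  {"xyz": [0,0,-30],"twist": 0,"grip": 0.2},
  {"xyz": [0,0,-80],"twist": 0,"grip": 0.2},
  {"xyz": [0,0,-140],"twist": 0,"grip": 0.2},
  {"xyz": [0,0,-140],"twist": 0,"grip": 0.2},
])

```text
time_s: 6.98
tool_pos: [0.5234, 0.0545, 0.2918]
tool_rot: [2.106, 2.319, 0.01]
contact_force: [-0.2, 0.1, -0.3]
opening: 0.0512
finger_force: 0.0
```

```bash
sed -i 's/-0.108\]/-0.1095]/' h.py; python3 - <<'E'
from h import *
st()
p=grab('wrist','w2')
for l in ['latch_grip','lid_handle']: print(l,lm(p,l))
p=grab('top'); print(lm(p,'lid_handle'),lm(p,'latch_grip'))
go(W(0,.092,.285),YD-90); go(W(0,.092,.180),YD-90)
E
```

```text
t 6.97 pos [0.5234 0.0545 0.2918] rot [2.106 2.319 0.01 ] F [-0.2  0.1 -0.3] op 0.0512 ff 0.0 q [-0.11  0.18  1.53  0.    1.42 -0.2 ]
latch_grip [([0.5236, 0.0515, 0.1444], 0.87)]
lid_handle [([0.5303, -0.0181, 0.1754], 0.87)]
[([0.5238, -0.018, 0.1776], 0.9)] []
xyz [-73.    1.1  -0.4] twist 90.0 | cur yaw 5.5 target [ 0.5283 -0.0179  0.285 ]
xyz [-73.    1.4 104.6] twist 90.0 | cur yaw 5.5 target [ 0.5283 -0.0179  0.18  ]
```

View pics/w2.png

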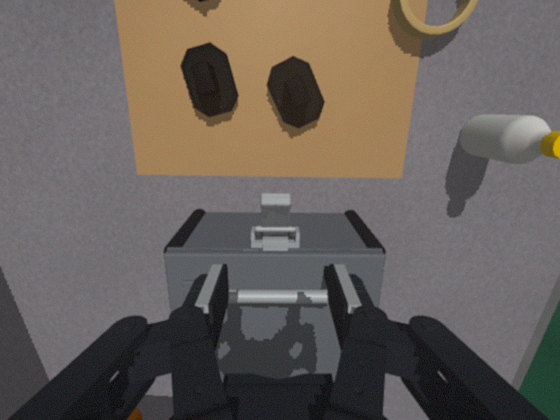

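The lever is open, with its tip at (276,200) and raised. Next I'll turn and take the handle.

Call:
servo_tool([
  {"xyz": [-10,0,0],"twist": 10,"grip": 0},
  {"xyz": [-20,0,0],"twist": 20,"grip": 0},
  {"xyz": [-30,0,0],"twist": 30,"grip": 0},
  {"xyz": [-40,0,0],"twist": 40,"grip": 0},
  {"xyz": [-50,1,0],"twist": 50,"grip": 0},
  {"xyz": [-60,1,0],"twist": 60,"grip": 0},
  {"xyz": [-73,1,0],"twist": 70,"grip": 0},
  {"xyz": [-73,1,0],"twist": 80,"grip": 0},
  {"xyz": [-73,1,0],"twist": 90,"grip": 0},
  {"xyz": [-73,1,40],"twist": 90,"grip": 0},
  {"xyz": [-73,1,80],"twist": 90,"grip": 0},
  {"xyz": [-73,1,104],"twist": 90,"grip": 0},
])

```text
time_s: 8.78
tool_pos: [0.5273, -0.0177, 0.179]
tool_rot: [-3.136, -0.15, 0.008]
contact_force: [0.4, -0.3, -0.2]
opening: 0.0428
finger_force: 0.0
```

Call:
servo_tool([
  {"xyz": [0,0,0],"twist": 0,"grip": 0},
  {"xyz": [0,0,0],"twist": 0,"grip": -1},
  {"xyz": [0,0,0],"twist": 0,"grip": -1},
  {"xyz": [0,0,0],"twist": 0,"grip": -1},
  {"xyz": [0,0,0],"twist": 0,"grip": -1},
  {"xyz": [0,0,0],"twist": 0,"grip": -1},
])

```text
time_s: 9.52
tool_pos: [0.5299, -0.0184, 0.1836]
tool_rot: [3.137, 0.15, 0.004]
contact_force: [1.0, -1.3, 5.6]
opening: 0.01
finger_force: 58.7
```

```bash
python3 - <<'E'
from h import *
s=st()
M=R.from_rotvec(s['tool_rot']).as_matrix(); print(M.round(3))
r=np.array([.202,.060])
for a in np.linspace(0,1.75,36)[1:]:
    y=r[0]*np.cos(a)-r[1]*np.sin(a)-r[0]; z=r[0]*np.sin(a)+r[1]*np.cos(a)-r[1]
    print(round(a,2),round(y*1000),round(z*1000),end=' ; ')
E
```

```text
t 9.53 pos [ 0.5299 -0.0184  0.1836] rot [3.137 0.15  0.004] F [ 1.  -1.3  5.6] op 0.01 ff 58.7 q [-0.25  0.28  1.68 -0.    1.18  1.23]
[[ 0.995  0.095  0.003]
 [ 0.095 -0.995 -0.001]
 [ 0.003  0.001 -1.   ]]
0.05 -3 10 ; 0.1 -7 20 ; 0.15 -11 30 ; 0.2 -16 39 ; 0.25 -21 48 ; 0.3 -27 57 ; 0.35 -33 66 ; 0.4 -39 74 ; 0.45 -46 82 ; 0.5 -53 89 ; 0.55 -61 97 ; 0.6 -69 104 ; 0.65 -78 110 ; 0.7 -86 116 ; 0.75 -95 122 ; 0.8 -104 127 ; 0.85 -114 131 ; 0.9 -123 136 ; 0.95 -133 139 ; 1.0 -143 142 ; 1.05 -154 145 ; 1.1 -164 147 ; 1.15 -174 149 ; 1.2 -185 150 ; 1.25 -195 151 ; 1.3 -206 151 ; 1.35 -216 150 ; 1.4 -227 149 ; 1.45 -237 148 ; 1.5 -248 146 ; 1.55 -258 143 ; 1.6 -268 140 ; 1.65 -278 137 ; 1.7 -288 133 ; 1.75 -297 128 ;
```

Call:
servo_tool([
  {"xyz": [0,3,-10],"twist": 0,"grip": -1},
  {"xyz": [0,7,-20],"twist": 0,"grip": -1},
  {"xyz": [0,11,-30],"twist": 0,"grip": -1},
  {"xyz": [0,16,-39],"twist": 0,"grip": -1},
  {"xyz": [0,21,-48],"twist": 0,"grip": -1},
  {"xyz": [0,27,-57],"twist": 0,"grip": -1},
  {"xyz": [0,33,-66],"twist": 0,"grip": -1},
  {"xyz": [0,39,-74],"twist": 0,"grip": -1},
  {"xyz": [0,46,-82],"twist": 0,"grip": -1},
  {"xyz": [0,53,-89],"twist": 0,"grip": -1},
  {"xyz": [0,61,-97],"twist": 0,"grip": -1},
  {"xyz": [0,69,-104],"twist": 0,"grip": -1},
])

```text
time_s: 11.02
tool_pos: [0.5353, -0.0828, 0.2861]
tool_rot: [-3.13, -0.152, 0.001]
contact_force: [1.9, 12.0, -0.2]
opening: 0.0095
finger_force: 58.5
```

Call:
servo_tool([
  {"xyz": [0,17,-12],"twist": 0,"grip": -1},
  {"xyz": [0,35,-23],"twist": 0,"grip": -1},
  {"xyz": [0,54,-32],"twist": 0,"grip": -1},
  {"xyz": [0,74,-38],"twist": 0,"grip": -1},
  {"xyz": [0,95,-43],"twist": 0,"grip": -1},
  {"xyz": [0,116,-46],"twist": 0,"grip": -1},
  {"xyz": [0,137,-47],"twist": 0,"grip": -1},
  {"xyz": [0,158,-45],"twist": 0,"grip": -1},
  {"xyz": [0,179,-42],"twist": 0,"grip": -1},
  {"xyz": [0,195,-37],"twist": 0,"grip": -1},
  {"xyz": [0,209,-33],"twist": 0,"grip": -1},
  {"xyz": [0,209,-33],"twist": 0,"grip": -1},
])

```text
time_s: 12.52
tool_pos: [0.554, -0.2967, 0.3198]
tool_rot: [3.137, 0.146, -0.004]
contact_force: [-4.8, -4.4, 3.1]
opening: 0.0096
finger_force: 65.9
```

```bash
python3 - <<'E'
from h import *
s=st(); grab('scene','s2')
M=np.array([s['tool_pos'][0]-C[0],s['tool_pos'][1]-C[1]]); y=-np.sin(YAW)*M[0]+np.cos(YAW)*M[1]+.11; z=s['tool_pos'][2]-.1205
print('lid est',np.arctan2(z,y)-np.arctan2(.06,.202),np.hypot(y,z))
E
```

```text
t 12.53 pos [ 0.554  -0.2967  0.3198] rot [ 3.137  0.146 -0.004] F [-4.8 -4.4  3.1] op 0.0096 ff 65.9 q [-0.67  0.37  1.21 -0.    1.56  0.81]
lid est 1.6549815992805041 0.21405516736236208
```

View pics/s2.png

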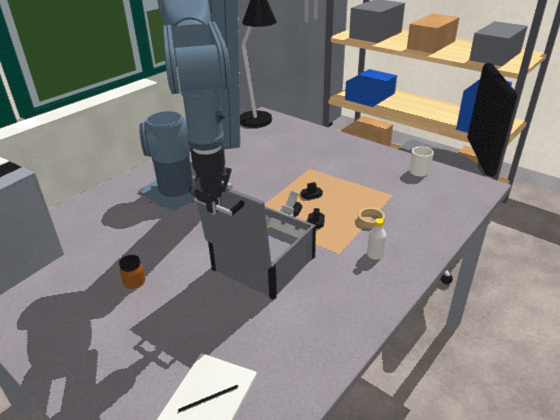

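The lid stands at about 1.65 rad. I'll release the handle, rise and go over to the stop tab.

Call:
servo_tool([
  {"xyz": [0,0,0],"twist": 0,"grip": -0.35},
  {"xyz": [0,0,0],"twist": 0,"grip": -0.35},
  {"xyz": [0,0,0],"twist": 0,"grip": -0.35},
  {"xyz": [0,0,-40],"twist": 0,"grip": -0.35},
  {"xyz": [0,0,-90],"twist": 0,"grip": -0.35},
  {"xyz": [0,-30,-100],"twist": -10,"grip": -0.35},
  {"xyz": [-10,-60,-100],"twist": -20,"grip": -0.3},
  {"xyz": [-20,-90,-100],"twist": -30,"grip": -0.3},
  {"xyz": [-30,-120,-100],"twist": -40,"grip": -0.3},
  {"xyz": [-40,-150,-100],"twist": -50,"grip": -0.3},
  {"xyz": [-48,-180,-100],"twist": -60,"grip": -0.3},
  {"xyz": [-48,-180,-100],"twist": -70,"grip": -0.3},
])

```text
time_s: 14.08
tool_pos: [0.4899, -0.1179, 0.4202]
tool_rot: [2.476, 1.933, 0.002]
contact_force: [-0.8, -0.0, -0.6]
opening: 0.0299
finger_force: 0.0
```

Call:
servo_tool([
  {"xyz": [0,0,0],"twist": -10,"grip": -0.3},
  {"xyz": [0,0,50],"twist": -20,"grip": -0.3},
  {"xyz": [0,0,100],"twist": -20,"grip": -0.3},
  {"xyz": [0,0,130],"twist": -20,"grip": -0.3},
  {"xyz": [0,0,130],"twist": -20,"grip": -0.3},
])

```text
time_s: 14.7
tool_pos: [0.4894, -0.1194, 0.2872]
tool_rot: [-2.109, -2.322, 0.002]
contact_force: [0.7, 0.7, 0.1]
opening: 0.0298
finger_force: 0.0
```

```bash
python3 - <<'E'
from h import *
st()
p=grab('wrist','w3')
print('lid',viewer.landmark_of(p,'lid_handle')[:1])
print(lm(p,'stop_tab'))
p=grab('top','t3')
for l in ['stop_tab','lid_handle','part1','case']: print(l,lm(p,l))
go(W(-.0485,0,.110),YD)
E
```

```text
t 14.7 pos [ 0.4894 -0.1194  0.2872] rot [-2.109e+00 -2.322e+00  2.000e-03] F [0.7 0.7 0.1] op 0.0298 ff 0.0 q [-0.46  0.15  1.58  0.    1.42 -0.56]
lid []
[([0.4855, -0.1153, 0.1158], 0.66)]
stop_tab []
lid_handle [([0.5534, -0.2994, 0.3144], 0.87)]
part1 [([0.431, 0.1642, 0.0007], 0.9), ([0.5416, 0.1601, 0.0009], 0.73), ([0.425, 0.2888, -0.0], 0.65)]
case [([0.5372, -0.1122, -0.0009], 0.67)]
xyz [  6.7  -2.1 180.4] twist 0.0 | cur yaw 5.5 target [ 0.4887 -0.1141  0.11  ]
```

View pics/w3.png

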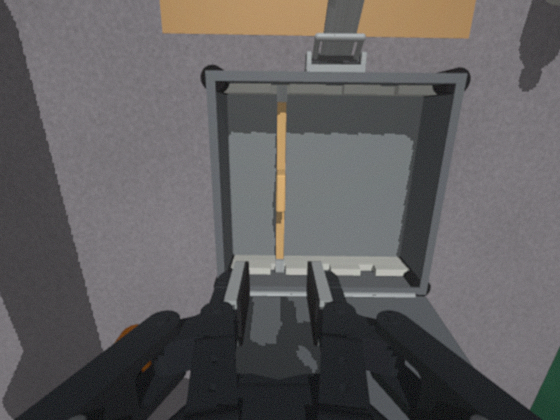

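The tab sits midway between the fingers, around (281,190). I'll descend, grip it, lift, shift and lower.

Call:
servo_tool([
  {"xyz": [6,-1,60],"twist": 0,"grip": -0.3},
  {"xyz": [6,-1,120],"twist": 0,"grip": -0.3},
  {"xyz": [6,-1,160],"twist": 0,"grip": -0.3},
  {"xyz": [6,-1,178],"twist": 0,"grip": -0.3},
  {"xyz": [6,-1,178],"twist": 0,"grip": -0.3},
  {"xyz": [6,-1,178],"twist": 0,"grip": -1},
  {"xyz": [6,-1,178],"twist": 0,"grip": -1},
  {"xyz": [6,-1,178],"twist": 0,"grip": -1},
  {"xyz": [6,-1,178],"twist": 0,"grip": -1},
  {"xyz": [6,-1,165],"twist": 0,"grip": -1},
  {"xyz": [6,-1,157],"twist": 0,"grip": -1},
  {"xyz": [6,-1,157],"twist": 0,"grip": -1},
])

```text
time_s: 16.6
tool_pos: [0.4895, -0.1148, 0.1332]
tool_rot: [2.111, 2.324, 0.001]
contact_force: [1.2, -2.5, -1.4]
opening: 0.0075
finger_force: 61.6
```

Call:
servo_tool([
  {"xyz": [0,25,0],"twist": 0,"grip": -1},
  {"xyz": [0,50,0],"twist": 0,"grip": -1},
  {"xyz": [0,75,0],"twist": 0,"grip": -1},
  {"xyz": [0,95,0],"twist": 0,"grip": -1},
  {"xyz": [0,104,0],"twist": 0,"grip": -1},
  {"xyz": [0,104,0],"twist": 0,"grip": -1},
  {"xyz": [0,104,8],"twist": 0,"grip": -1},
  {"xyz": [0,104,15],"twist": 0,"grip": -1},
  {"xyz": [0,104,20],"twist": 0,"grip": -1},
  {"xyz": [0,104,20],"twist": 0,"grip": -1},
])

```text
time_s: 17.85
tool_pos: [0.5934, -0.1058, 0.1128]
tool_rot: [2.111, 2.323, -0.001]
contact_force: [1.7, -5.5, 1.2]
opening: 0.0081
finger_force: 62.1
```

Call:
servo_tool([
  {"xyz": [0,0,0],"twist": 0,"grip": -0.4},
  {"xyz": [0,0,0],"twist": 0,"grip": -0.4},
  {"xyz": [0,0,0],"twist": 0,"grip": -0.4},
  {"xyz": [0,0,-60],"twist": 0,"grip": -0.4},
  {"xyz": [0,0,-120],"twist": 0,"grip": -0.4},
  {"xyz": [0,0,-180],"twist": 0,"grip": -0.4},
  {"xyz": [0,0,-180],"twist": 0,"grip": -0.4},
])

```text
time_s: 18.73
tool_pos: [0.5949, -0.1049, 0.2986]
tool_rot: [2.105, 2.318, 0.007]
contact_force: [0.2, -0.1, -0.4]
opening: 0.0255
finger_force: 0.0
```

```bash
python3 - <<'E'
from h import *
st()
p=grab('wrist','w4')
print(lm(p,'stop_tab'),W(.0555,0,.118))
p=grab('top','t4')
for i,d in enumerate(lm(p,'part1')): print(d)
for d in viewer.cut_out(p,'part1')[:5]:
    m=d['region'].astype(np.uint8); ys,xs=np.nonzero(m); print(d['p'],xs.mean(),ys.mean(),m.sum(),cv2.minAreaRect(np.argwhere(m)[:,::-1].astype(np.float32)))
go([0.45,0.17,0.30],0)
E
```

```text
t 18.73 pos [ 0.5949 -0.1049  0.2986] rot [2.105 2.318 0.007] F [ 0.2 -0.1 -0.4] op 0.0255 ff 0.0 q [-0.36  0.32  1.33  0.    1.48 -0.46]
[([0.5914, -0.1064, 0.1164], 0.84)] [ 0.59224974 -0.10423543  0.118     ]
([0.4292, 0.163, 0.001], 0.92)
([0.4263, 0.2858, -0.0015], 0.79)
([0.6771, 0.2802, -0.0036], 0.61)
([0.5403, 0.1589, 0.0011], 0.6)
0.96 163.01769911504425 254.84070796460176 452 ((163.2076873779297, 254.7615509033203), (26.17132568359375, 19.225383758544922), 29.744882583618164)
0.91 206.97802197802199 216.16923076923078 455 ((206.7000274658203, 215.9000244140625), (19.230182647705078, 26.385601043701172), 63.43495178222656)
0.56 205.2354260089686 251.58744394618833 446 ((205.40000915527344, 251.7000274658203), (18.657434463500977, 26.246902465820312), 71.56504821777344)
xyz [ 286.4 -114.9   -8.9] twist 5.5 | cur yaw 5.5 target [0.45 0.17 0.3 ]
```

View pics/w4.png

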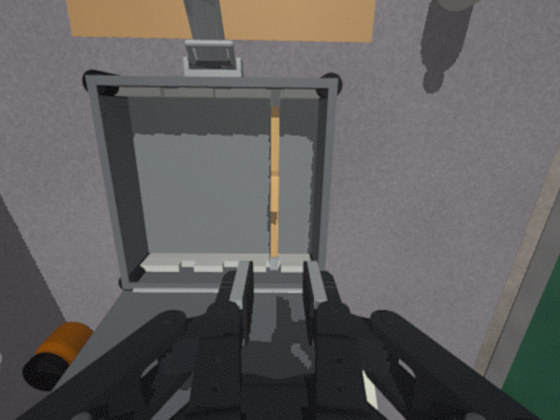

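The bar is in the last notch at col 275, and the bay on the left is clear. Now a close view of the parts.

```bash
python3 - <<'E'
from h import *
go([0.48,0.10,0.32],YD)
E
```

```text
xyz [213.8 -91.8 -29.1] twist 0.0 | cur yaw 5.5 target [0.48 0.1  0.32]
```

Call:
servo_tool([
  {"xyz": [50,-20,-29],"twist": 0,"grip": 0},
  {"xyz": [100,-42,-29],"twist": 0,"grip": 0},
  {"xyz": [150,-64,-29],"twist": 0,"grip": 0},
  {"xyz": [200,-86,-29],"twist": 0,"grip": 0},
  {"xyz": [214,-92,-29],"twist": 0,"grip": 0},
  {"xyz": [214,-92,-29],"twist": 0,"grip": 0},
  {"xyz": [214,-92,-29],"twist": 0,"grip": 0},
])

```text
time_s: 19.85
tool_pos: [0.4812, 0.0988, 0.3207]
tool_rot: [-2.114, -2.324, 0.001]
contact_force: [-0.1, -0.5, 0.0]
opening: 0.0425
finger_force: 0.0
```

```bash
cat >> h.py <<'E'
def ray(p,uv,z):
    K,E=p['intrinsics'],p['extrinsics']; q=np.linalg.solve(K,np.vstack([np.asarray(uv,float).T,np.ones(len(uv))]))
    d=(E[:3,:3]@np.vstack([q[0],-q[1],-q[2]])).T; o=E[:3,3]
    return o+d*((z-o[2])/d[:,2])[:,None]
def proj(p,X):
    K,E=p['intrinsics'],p['extrinsics']; c=(np.asarray(X)-E[:3,3])@E[:3,:3]
    u=np.c_[c[:,0],-c[:,1],-c[:,2]]@K.T; return u[:,:2]/u[:,2:]
def box(cx,cy,a,w,l,z):  # a: direction of long side
    u=np.array([np.cos(a),np.sin(a)]);v=np.array([-u[1],u[0]])
    return [[*(np.array([cx,cy])+s*u*l/2+t*v*w/2),z] for s,t in((1,1),(1,-1),(-1,-1),(-1,1))]
from scipy.optimize import minimize
def fit(p,m,c0):  # silhouette fit of plate + hub
    def sil(v):
        im=np.zeros(m.shape,np.uint8)
        u=np.array([np.cos(v[2]),np.sin(v[2])]);w=np.array([-u[1],u[0]])
        oc=[(.039,.012),(.039,-.012),(.022,-.028),(-.022,-.028),(-.039,-.012),(-.039,.012),(-.022,.028),(.022,.028)]
        P=[[*(v[:2]+a*u+b*w),z] for a,b in oc for z in(0,.014)]
        H=[[*(v[:2]+a*u+b*w),z] for a in(.016,-.016) for b in(.01,-.01) for z in(.014,.048)]
        for S in(P,H): cv2.fillConvexPoly(im,cv2.convexHull((proj(p,S)*16).round().astype(np.int32)),1,cv2.LINE_8,4)
        return im
    f=lambda v:-(sil(v)&m).sum()/max((sil(v)|m).sum(),1)
    best=None
    for a in np.arange(0,np.pi,np.pi/8):
        v0=np.array([*c0[:2],a]); r=minimize(f,v0,method='Nelder-Mead',options=dict(initial_simplex=np.array([v0,v0+[.008,0,0],v0+[0,.008,0],v0+[0,0,.3]])))
        if best is None or r.fun<best.fun: best=r
    return best.x,-best.fun
E
python3 - <<'E'
from h import *
st()
p=grab('wrist'); im=p['img'][:,:,::-1].copy()
for d in viewer.cut_out(p,'part1')[:5]:
    m=d['region'].astype(np.uint8); uv=np.argwhere(m)[:,::-1]; c=ray(p,uv,.015).mean(0)
    v,s=fit(p,m,c); print(round(d['p'],2),c.round(3),'fit',v[:2].round(4),'longdir deg',np.degrees(v[2])%180,'iou',round(s,3))
    for w,l,z in((.056,.078,.014),(.02,.032,.048)): cv2.polylines(im,[proj(p,box(*v,w,l,z)).round().astype(int)],True,(0,255,0))
print(lm(p,'part1'))
cv2.imwrite('pics/w5.png',im)
E
```

```text
t 19.85 pos [0.4812 0.0988 0.3207] rot [-2.114e+00 -2.324e+00  1.000e-03] F [-0.1 -0.5  0. ] op 0.0425 ff 0.0 q [-0.02  0.11  1.55 -0.    1.48 -0.12]
0.91 [0.538 0.16  0.015] fit [0.5406 0.2584] longdir deg 65.40844097383533 iou -0.0
0.63 [0.425 0.278 0.015] fit [0.4539 0.2248] longdir deg 22.918311805232932 iou -0.0
0.59 [0.433 0.163 0.015] fit [0.4456 0.2637] longdir deg 109.22910197180389 iou -0.0
[([0.5389, 0.1606, -0.0008], 0.91), ([0.4332, 0.1651, -0.0009], 0.74)]h.py:44: RuntimeWarning: overflow encountered in scalar negative
  f=lambda v:-(sil(v)&m).sum()/max((sil(v)|m).sum(),1)
```

View pics/w5.png

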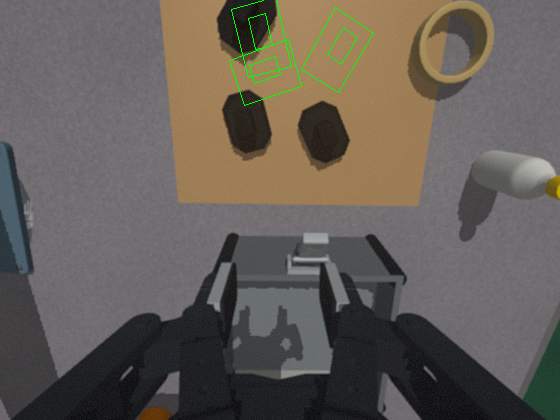

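The overlay is wrong because of an unsigned-negation bug in the fit. The real parts are at (247,20), (247,120) and (324,132), so I'll refit.

```bash
sed -i 's/f=lambda v:-(sil(v)&m).sum()/f=lambda v:-float((sil(v)\&m).sum())/' h.py
cat >> h.py <<'E'
def parts(cam,save=None):
    p=grab(cam); im=p['img'][:,:,::-1].copy(); out=[]
    for d in viewer.cut_out(p,'part1')[:5]:
        m=d['region'].astype(np.uint8); uv=np.argwhere(m)[:,::-1]; c=ray(p,uv,.015).mean(0)
        v,s=fit(p,m,c); print(round(d['p'],2),'fit',v[:2].round(4),'longdir',round(np.degrees(v[2])%180,1),'iou',round(s,3)); out.append(v)
        for w,l,z in((.056,.078,.014),(.02,.032,.048)): cv2.polylines(im,[proj(p,box(*v,w,l,z)).round().astype(int)],True,(0,255,0))
    if save: cv2.imwrite('pics/'+save+'.png',im)
    return out
E
python3 - <<'E'
from h import *
parts('wrist','w6')
E
```

```text
0.8 fit [0.4332 0.1624] longdir 110.8 iou 0.967
0.69 fit [0.5383 0.1586] longdir 121.3 iou 0.968
0.57 fit [0.4247 0.2863] longdir 59.7 iou 0.97
0.52 fit [ 0.2922 -0.4222] longdir 91.3 iou 0.958
```

View pics/w6.png

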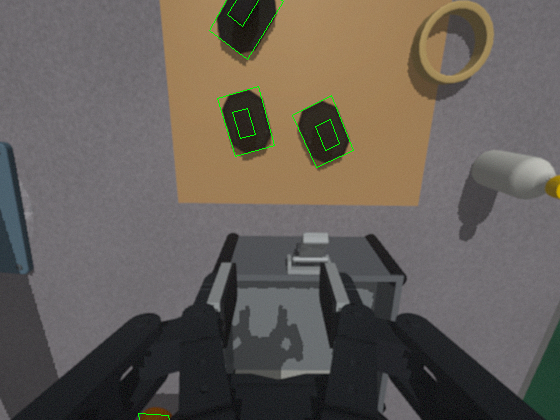

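Fits match the three parts well; the fourth match is the jar. I'll start with part B, the right one.

```bash
python3 - <<'E'
from h import *
go([0.5383,0.1586,0.038],31.3)
E
```

```text
xyz [ 54.   62.7 283. ] twist -25.9 | cur yaw 5.4 target [0.5383 0.1586 0.038 ]
```

Call:
servo_tool([
  {"xyz": [20,20,50],"twist": -9,"grip": 0.05},
  {"xyz": [40,45,100],"twist": -18,"grip": 0.05},
  {"xyz": [54,63,150],"twist": -26,"grip": 0.05},
  {"xyz": [54,63,200],"twist": -26,"grip": 0.05},
  {"xyz": [54,63,250],"twist": -26,"grip": 0.05},
  {"xyz": [54,63,283],"twist": -26,"grip": 0.05},
  {"xyz": [54,63,283],"twist": -26,"grip": 0.05},
  {"xyz": [54,63,283],"twist": -26,"grip": -1},
  {"xyz": [54,63,283],"twist": -26,"grip": -1},
  {"xyz": [54,63,283],"twist": -26,"grip": -1},
  {"xyz": [54,63,283],"twist": -26,"grip": -1},
  {"xyz": [54,63,283],"twist": -26,"grip": -1},
])

```text
time_s: 21.6
tool_pos: [0.5397, 0.1596, 0.0402]
tool_rot: [1.534, 2.738, 0.003]
contact_force: [0.6, -0.8, 7.4]
opening: 0.0189
finger_force: 61.0
```

```bash
python3 - <<'E'
from h import *
st()
go(W(-.027+.035,.044,.26),YD); go(W(-.027+.035,.044,.099),YD)
E
```

```text
t 21.6 pos [0.5397 0.1596 0.0402] rot [1.534 2.738 0.003] F [ 0.6 -0.8  7.4] op 0.0189 ff 61.0 q [ 0.09  0.5   1.75 -0.    0.89 -0.46]
xyz [-192.5 -115.6 -219.8] twist 26.0 | cur yaw 31.5 target [ 0.5408 -0.0649  0.26  ]
xyz [-192.2 -116.2  -58.8] twist 26.0 | cur yaw 31.5 target [ 0.5408 -0.0649  0.099 ]
```

Call:
servo_tool([
  {"xyz": [0,0,-50],"twist": 0,"grip": -1},
  {"xyz": [0,0,-110],"twist": 0,"grip": -1},
  {"xyz": [0,0,-170],"twist": 5,"grip": -1},
  {"xyz": [-20,-12,-220],"twist": 10,"grip": -1},
  {"xyz": [-60,-36,-220],"twist": 18,"grip": -1},
  {"xyz": [-100,-60,-220],"twist": 26,"grip": -1},
  {"xyz": [-140,-84,-220],"twist": 26,"grip": -1},
  {"xyz": [-175,-105,-220],"twist": 26,"grip": -1},
  {"xyz": [-192,-116,-220],"twist": 26,"grip": -1},
  {"xyz": [-192,-116,-220],"twist": 26,"grip": -1},
  {"xyz": [-192,-116,-180],"twist": 26,"grip": -1},
  {"xyz": [-192,-116,-130],"twist": 26,"grip": -1},
])

```text
time_s: 23.1
tool_pos: [0.5405, -0.0635, 0.1687]
tool_rot: [2.109, 2.324, 0.004]
contact_force: [0.4, 0.4, -2.1]
opening: 0.0191
finger_force: 60.0
```

```bash
python3 - <<'E'
from h import *
st()
go(W(-.027+.035,.044,.101),YD)
E
```

```text
t 23.1 pos [ 0.5405 -0.0635  0.1687] rot [2.109 2.324 0.004] F [ 0.4  0.4 -2.1] op 0.0191 ff 60.0 q [-0.32  0.31  1.67  0.    1.15 -0.42]
xyz [-1.5 -0.1 67.7] twist 0.1 | cur yaw 5.5 target [ 0.5408 -0.0649  0.101 ]
```

Call:
servo_tool([
  {"xyz": [0,0,40],"twist": 0,"grip": -1},
  {"xyz": [0,0,60],"twist": 0,"grip": -1},
  {"xyz": [0,0,68],"twist": 0,"grip": -1},
  {"xyz": [0,0,69],"twist": 0,"grip": -1},
  {"xyz": [0,0,69],"twist": 0,"grip": -0.3},
  {"xyz": [0,0,69],"twist": 0,"grip": -0.2},
  {"xyz": [0,0,69],"twist": 0,"grip": -0.2},
  {"xyz": [0,0,20],"twist": 0,"grip": -0.2},
  {"xyz": [0,0,-40],"twist": 0,"grip": -0.2},
  {"xyz": [0,0,-100],"twist": 0,"grip": -0.2},
  {"xyz": [0,0,-130],"twist": 0,"grip": -0.2},
  {"xyz": [0,0,-130],"twist": 0,"grip": -0.2},
])

```text
time_s: 24.6
tool_pos: [0.5407, -0.0652, 0.3015]
tool_rot: [2.109, 2.321, 0.004]
contact_force: [0.4, -0.1, -0.5]
opening: 0.0339
finger_force: 0.0
```

```bash
python3 - <<'E'
from h import *
st()
p=grab('top','t7'); print(lm(p,'part1'),W(.008,.044,.06)); 
go([0.4332,0.1624,0.16],20.8);go([0.4332,0.1624,0.038],20.8)
E
```

```text
t 24.6 pos [ 0.5407 -0.0652  0.3015] rot [2.109 2.321 0.004] F [ 0.4 -0.1 -0.5] op 0.0339 ff 0.0 q [-0.32  0.22  1.47  0.    1.45 -0.42]
[([0.4311, 0.1649, 0.0001], 0.88), ([0.5399, -0.0633, 0.0604], 0.44), ([0.6802, 0.2797, -0.0005], 0.41)] [ 0.54079021 -0.06493954  0.06      ]
xyz [236.1 -83.7 137.8] twist -15.3 | cur yaw 5.5 target [0.4332 0.1624 0.16  ]
xyz [236.1 -83.6 259.8] twist -15.3 | cur yaw 5.5 target [0.4332 0.1624 0.038 ]
```

Call:
servo_tool([
  {"xyz": [50,-18,0],"twist": 0,"grip": 0.05},
  {"xyz": [100,-36,0],"twist": -5,"grip": 0.05},
  {"xyz": [150,-54,0],"twist": -10,"grip": 0.05},
  {"xyz": [200,-72,30],"twist": -15,"grip": 0.05},
  {"xyz": [236,-84,80],"twist": -15,"grip": 0.05},
  {"xyz": [236,-84,120],"twist": -15,"grip": 0.05},
  {"xyz": [236,-84,120],"twist": -15,"grip": 0.05},
])

```text
time_s: 25.58
tool_pos: [0.4296, 0.1621, 0.1744]
tool_rot: [-1.785, -2.576, 0.011]
contact_force: [-0.8, -0.9, 0.3]
opening: 0.045
finger_force: 0.0
```

```bash
python3 - <<'E'
from h import *
st()
p=parts('wrist'); print(lm(grab('top'),'part1'))
go([0.4332,0.1624,0.038],20.8)
E
```

```text
t 25.57 pos [0.4296 0.1621 0.1744] rot [-1.785 -2.576  0.011] F [-0.8 -0.9  0.3] op 0.045 ff 0.0 q [ 0.12  0.17  1.85 -0.    1.13 -0.24]
0.75 fit [0.4339 0.1626] longdir 109.0 iou 0.961
[([0.4294, 0.1627, 0.0028], 0.52)]
xyz [  1.1  -1.4 141.6] twist -0.4 | cur yaw 20.4 target [0.4332 0.1624 0.038 ]
```

Call:
servo_tool([
  {"xyz": [0,0,60],"twist": 0,"grip": 0.05},
  {"xyz": [0,0,115],"twist": 0,"grip": 0.05},
  {"xyz": [0,0,140],"twist": 0,"grip": 0.05},
  {"xyz": [0,0,140],"twist": 0,"grip": 0.05},
  {"xyz": [0,0,140],"twist": 0,"grip": -1},
  {"xyz": [0,0,140],"twist": 0,"grip": -1},
  {"xyz": [0,0,140],"twist": 0,"grip": -1},
  {"xyz": [0,0,140],"twist": 0,"grip": -1},
  {"xyz": [0,0,140],"twist": 0,"grip": -1},
])

```text
time_s: 26.9
tool_pos: [0.4353, 0.1623, 0.0403]
tool_rot: [1.789, 2.578, 0.005]
contact_force: [-0.1, -1.1, 6.8]
opening: 0.0188
finger_force: 59.8
```

```bash
python3 - <<'E'
from h import *
st()
go(W(-.027-.036,.044,.26),YD)
E
```

```text
t 26.9 pos [0.4353 0.1623 0.0403] rot [1.789 2.578 0.005] F [-0.1 -1.1  6.8] op 0.0188 ff 59.8 q [ 0.12  0.37  1.99 -0.    0.78 -0.24]
xyz [-231.6  -48.3 -219.6] twist 15.0 | cur yaw 20.5 target [ 0.4701 -0.0717  0.26  ]
```

Call:
servo_tool([
  {"xyz": [0,0,-50],"twist": 0,"grip": -1},
  {"xyz": [0,0,-110],"twist": 0,"grip": -1},
  {"xyz": [0,0,-170],"twist": 0,"grip": -1},
  {"xyz": [-25,-5,-220],"twist": 5,"grip": -1},
  {"xyz": [-70,-14,-220],"twist": 10,"grip": -1},
  {"xyz": [-120,-25,-220],"twist": 15,"grip": -1},
  {"xyz": [-170,-35,-220],"twist": 15,"grip": -1},
  {"xyz": [-210,-44,-220],"twist": 15,"grip": -1},
  {"xyz": [-232,-48,-220],"twist": 15,"grip": -1},
  {"xyz": [-232,-48,-220],"twist": 15,"grip": -1},
  {"xyz": [-232,-48,-180],"twist": 15,"grip": -1},
  {"xyz": [-232,-48,-130],"twist": 15,"grip": -1},
])

```text
time_s: 28.4
tool_pos: [0.4703, -0.0713, 0.1689]
tool_rot: [2.109, 2.323, 0.003]
contact_force: [0.5, -0.5, -2.2]
opening: 0.019
finger_force: 59.5
```

Call:
servo_tool([
  {"xyz": [0,0,40],"twist": 0,"grip": -1},
  {"xyz": [0,0,60],"twist": 0,"grip": -1},
  {"xyz": [0,0,68],"twist": 0,"grip": -1},
  {"xyz": [0,0,69],"twist": 0,"grip": -1},
  {"xyz": [0,0,69],"twist": 0,"grip": -0.3},
  {"xyz": [0,0,69],"twist": 0,"grip": -0.2},
  {"xyz": [0,0,69],"twist": 0,"grip": -0.2},
  {"xyz": [0,0,20],"twist": 0,"grip": -0.2},
  {"xyz": [0,0,-40],"twist": 0,"grip": -0.2},
  {"xyz": [0,0,-100],"twist": 0,"grip": -0.2},
  {"xyz": [0,0,-130],"twist": 0,"grip": -0.2},
  {"xyz": [0,0,-130],"twist": 0,"grip": -0.2},
])

```text
time_s: 29.9
tool_pos: [0.4708, -0.0725, 0.3012]
tool_rot: [2.109, 2.321, 0.004]
contact_force: [0.5, 0.3, 0.1]
opening: 0.0343
finger_force: 0.0
```

```bash
python3 - <<'E'
from h import *
st()
print(lm(grab('top'),'part1'))
go([0.4247,0.2,0.28],-30.3)
go([0.4247,0.2863,0.18],-30.3)
E
```

```text
t 29.9 pos [ 0.4708 -0.0725  0.3012] rot [2.109 2.321 0.004] F [0.5 0.3 0.1] op 0.0343 ff 0.0 q [-0.39  0.09  1.62  0.    1.43 -0.48]
[([0.426, 0.2879, -0.0021], 0.66), ([0.5397, -0.061, 0.0614], 0.57)]
xyz [274.9 -18.3  17.8] twist 35.8 | cur yaw 5.5 target [0.4247 0.2    0.28  ]
xyz [360.8 -10.  117.9] twist 35.8 | cur yaw 5.5 target [0.4247 0.2863 0.18  ]
```

Call:
servo_tool([
  {"xyz": [50,-2,0],"twist": 0,"grip": 0.05},
  {"xyz": [100,-4,0],"twist": 9,"grip": 0.05},
  {"xyz": [150,-6,0],"twist": 18,"grip": 0.05},
  {"xyz": [200,-8,20],"twist": 27,"grip": 0.05},
  {"xyz": [250,-10,50],"twist": 36,"grip": 0.05},
  {"xyz": [300,-10,80],"twist": 36,"grip": 0.05},
  {"xyz": [345,-10,110],"twist": 36,"grip": 0.05},
  {"xyz": [361,-10,118],"twist": 36,"grip": 0.05},
  {"xyz": [361,-10,118],"twist": 36,"grip": 0.05},
  {"xyz": [361,-10,118],"twist": 36,"grip": 0.05},
])

```text
time_s: 31.25
tool_pos: [0.4257, 0.2854, 0.1808]
tool_rot: [2.728, 1.557, 0.001]
contact_force: [-0.8, -0.0, 0.0]
opening: 0.0447
finger_force: 0.0
```

```bash
python3 - <<'E'
from h import *
st()
o=parts('wrist')
for v in o:
  if abs(v[0]-.425)<.05: go([*v[:2],.038],np.degrees(v[2])%180-90)
E
```

```text
t 31.25 pos [0.4257 0.2854 0.1808] rot [2.728e+00 1.557e+00 1.000e-03] F [-0.8 -0.   0. ] op 0.0447 ff 0.0 q [ 0.37  0.25  1.73 -0.    1.16  0.91]
0.87 fit [0.4245 0.2864] longdir 60.1 iou 0.966
xyz [ -0.   -2.  143.3] twist -0.7 | cur yaw -30.6 target [0.4245 0.2864 0.038 ]
```

Call:
servo_tool([
  {"xyz": [0,-1,60],"twist": 0,"grip": 0.05},
  {"xyz": [0,-1,115],"twist": 0,"grip": 0.05},
  {"xyz": [0,-1,142],"twist": 0,"grip": 0.05},
  {"xyz": [0,-1,142],"twist": 0,"grip": 0.05},
  {"xyz": [0,-1,142],"twist": 0,"grip": -1},
  {"xyz": [0,-1,142],"twist": 0,"grip": -1},
  {"xyz": [0,-1,142],"twist": 0,"grip": -1},
  {"xyz": [0,-1,142],"twist": 0,"grip": -1},
  {"xyz": [0,-1,142],"twist": 0,"grip": -1},
])

```text
time_s: 32.48
tool_pos: [0.426, 0.2873, 0.0404]
tool_rot: [2.727, 1.558, 0.007]
contact_force: [1.1, -2.1, 7.5]
opening: 0.0189
finger_force: 59.9
```

```bash
python3 - <<'E'
from h import *
st()
go(W(-.027,-.042,.28),YD)
E
```

```text
t 32.48 pos [0.426  0.2873 0.0404] rot [2.727 1.558 0.007] F [ 1.1 -2.1  7.5] op 0.0189 ff 59.9 q [ 0.38  0.44  1.87 -0.    0.83  0.91]
xyz [-334.5  300.7 -239.8] twist -36.0 | cur yaw -30.5 target [ 0.5141 -0.1539  0.28  ]
```

Call:
servo_tool([
  {"xyz": [0,0,-60],"twist": 0,"grip": -1},
  {"xyz": [0,0,-120],"twist": 0,"grip": -1},
  {"xyz": [0,0,-180],"twist": -5,"grip": -1},
  {"xyz": [-37,33,-240],"twist": -10,"grip": -1},
  {"xyz": [-80,72,-240],"twist": -18,"grip": -1},
  {"xyz": [-120,108,-240],"twist": -26,"grip": -1},
  {"xyz": [-160,144,-240],"twist": -36,"grip": -1},
  {"xyz": [-200,180,-240],"twist": -36,"grip": -1},
  {"xyz": [-240,216,-240],"twist": -36,"grip": -1},
  {"xyz": [-280,252,-240],"twist": -36,"grip": -1},
  {"xyz": [-320,287,-240],"twist": -36,"grip": -1},
  {"xyz": [-334,301,-240],"twist": -36,"grip": -1},
])

```text
time_s: 33.98
tool_pos: [0.5139, -0.1564, 0.2785]
tool_rot: [2.116, 2.321, -0.001]
contact_force: [0.1, 0.0, -1.3]
opening: 0.0188
finger_force: 59.3
```

Call:
servo_tool([
  {"xyz": [0,0,0],"twist": 0,"grip": -1},
  {"xyz": [0,0,60],"twist": 0,"grip": -1},
  {"xyz": [0,0,110],"twist": 0,"grip": -1},
])

```text
time_s: 34.35
tool_pos: [0.5135, -0.1517, 0.1675]
tool_rot: [2.111, 2.326, 0.001]
contact_force: [-0.1, -1.0, -3.0]
opening: 0.019
finger_force: 59.5
```

```bash
python3 - <<'E'
from h import *
st()
go(W(-.027,-.042,.101),YD)
E
```

```text
t 34.35 pos [ 0.5135 -0.1517  0.1675] rot [2.111e+00 2.326e+00 1.000e-03] F [-0.1 -1.  -3. ] op 0.019 ff 59.5 q [-0.5   0.3   1.69  0.    1.15 -0.59]
xyz [-2.3  0.3 66.5] twist 0.1 | cur yaw 5.6 target [ 0.5141 -0.1539  0.101 ]
```

Call:
servo_tool([
  {"xyz": [0,0,40],"twist": 0,"grip": -1},
  {"xyz": [0,0,60],"twist": 0,"grip": -1},
  {"xyz": [0,0,68],"twist": 0,"grip": -1},
  {"xyz": [0,0,69],"twist": 0,"grip": -1},
  {"xyz": [0,0,69],"twist": 0,"grip": -0.3},
  {"xyz": [0,0,69],"twist": 0,"grip": -0.2},
  {"xyz": [0,0,69],"twist": 0,"grip": -0.2},
  {"xyz": [0,0,20],"twist": 0,"grip": -0.2},
  {"xyz": [0,0,-40],"twist": 0,"grip": -0.2},
  {"xyz": [0,0,-100],"twist": 0,"grip": -0.2},
  {"xyz": [60,0,-130],"twist": 0,"grip": -0.2},
  {"xyz": [60,0,-130],"twist": 0,"grip": -0.2},
])

```text
time_s: 35.85
tool_pos: [0.5088, -0.0919, 0.3016]
tool_rot: [2.106, 2.324, 0.004]
contact_force: [0.0, -0.1, -0.2]
opening: 0.0345
finger_force: 0.0
```

Call:
servo_tool([
  {"xyz": [-30,0,-60],"twist": 0,"grip": -0.2},
  {"xyz": [-55,0,-110],"twist": 0,"grip": -0.2},
  {"xyz": [-70,0,-120],"twist": 0,"grip": -0.2},
  {"xyz": [-70,0,-120],"twist": 0,"grip": -0.2},
])

```text
time_s: 36.35
tool_pos: [0.5149, -0.1649, 0.4174]
tool_rot: [-2.115, -2.322, 0.001]
contact_force: [0.3, 1.4, -0.5]
opening: 0.0337
finger_force: 0.0
```

```bash
python3 - <<'E'
from h import *
st()
p=grab('wrist','w8'); print(lm(p,'part1'),lm(p,'stop_tab'))
p=grab('top'); print(lm(p,'part1'), lm(p,'lid_handle'))
E
```

```text
t 36.35 pos [ 0.5149 -0.1649  0.4174] rot [-2.115e+00 -2.322e+00  1.000e-03] F [ 0.3  1.4 -0.5] op 0.0337 ff 0.0 q [-0.52  0.19  1.23 -0.    1.73 -0.61]
[([0.5596, -0.0783, 0.0605], 0.82), ([0.4688, -0.0695, 0.0601], 0.73)] [([0.5925, -0.1064, 0.1199], 0.87), ([0.5593, -0.0796, 0.0571], 0.64), ([0.4669, -0.0686, 0.0591], 0.41)]
[([0.4685, -0.0665, 0.0578], 0.94), ([0.5613, -0.0785, 0.0622], 0.7), ([0.5167, -0.1512, 0.0595], 0.59)] [([0.5201, 0.0527, 0.1489], 0.51)]
```

View pics/w8.png

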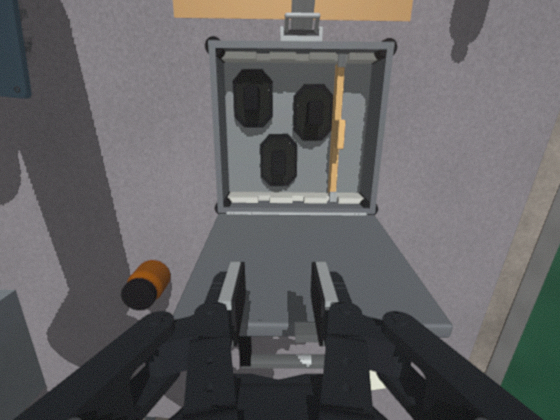

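All three parts are in the bay and flat. Part B at (313,112) was knocked about 20 mm towards the bar, but it is still flat and within limits: the bar bounds it at bay x of 0.054 or less. Now I'll fetch the handle to shut the lid.

```bash
python3 - <<'E'
from h import *
go([.554,-.2967,.42],YD-90)
E
```

```text
xyz [-137.1   26.3   -3.2] twist 90.1 | cur yaw 5.5 target [ 0.554  -0.2967  0.42  ]
```

Call:
servo_tool([
  {"xyz": [-20,4,-5],"twist": 10,"grip": -0.3},
  {"xyz": [-40,8,-5],"twist": 20,"grip": -0.3},
  {"xyz": [-60,12,-5],"twist": 30,"grip": -0.3},
  {"xyz": [-80,16,-5],"twist": 40,"grip": -0.3},
  {"xyz": [-100,20,-5],"twist": 50,"grip": -0.3},
  {"xyz": [-120,24,-5],"twist": 60,"grip": -0.3},
  {"xyz": [-137,26,-5],"twist": 70,"grip": -0.3},
  {"xyz": [-137,26,-5],"twist": 80,"grip": -0.3},
  {"xyz": [-137,26,-5],"twist": 90,"grip": -0.3},
  {"xyz": [-137,26,-5],"twist": 90,"grip": -0.3},
  {"xyz": [-137,26,-5],"twist": 90,"grip": -0.3},
])

```text
time_s: 38.02
tool_pos: [0.5539, -0.2971, 0.4231]
tool_rot: [-3.137, -0.156, 0.001]
contact_force: [-0.3, -0.7, -0.2]
opening: 0.0301
finger_force: 0.0
```

```bash
python3 - <<'E'
from h import *
st(); go([.554,-.2967,.3198],YD-90)
print(lm(grab('top'),'lid_handle'),lm(grab('scene'),'lid_handle'))
E
```

```text
t 38.02 pos [ 0.5539 -0.2971  0.4231] rot [-3.137e+00 -1.560e-01  1.000e-03] F [-0.3 -0.7 -0.2] op 0.0301 ff 0.0 q [-0.67  0.36  0.98  0.    1.8   0.8 ]
xyz [  0.2  -0.4 103.3] twist 0.3 | cur yaw -84.3 target [ 0.554  -0.2967  0.3198]
[([0.5344, -0.1098, -0.001], 0.44)] [([0.5523, -0.2975, 0.3191], 0.77)]
```

Call:
servo_tool([
  {"xyz": [0,0,50],"twist": 0,"grip": -0.3},
  {"xyz": [0,0,90],"twist": 0,"grip": -0.3},
  {"xyz": [0,0,104],"twist": 0,"grip": -0.3},
  {"xyz": [0,0,104],"twist": 0,"grip": -0.3},
  {"xyz": [0,0,104],"twist": 0,"grip": -1},
  {"xyz": [0,0,104],"twist": 0,"grip": -1},
  {"xyz": [0,0,104],"twist": 0,"grip": -1},
  {"xyz": [0,0,104],"twist": 0,"grip": -1},
])

```text
time_s: 39.22
tool_pos: [0.5545, -0.2978, 0.3215]
tool_rot: [3.136, 0.15, 0.005]
contact_force: [-0.6, 1.0, 6.1]
opening: 0.0099
finger_force: 59.0
```

```bash
python3 - <<'E'
from h import *
s=st()
r=np.array([.202,.060]);f=lambda a:np.array([r[0]*np.cos(a)-r[1]*np.sin(a),r[0]*np.sin(a)+r[1]*np.cos(a)])
d=s['tool_pos'][:2]-C; y=-np.sin(YAW)*d[0]+np.cos(YAW)*d[1]+.11; a0=np.arctan2(s['tool_pos'][2]-.1205,y)-np.arctan2(.06,.202); print(a0)
for a in np.arange(1.6,-.01,-.1): print(round(a,2),((f(a)-f(a0))*1000).round(),end=';')
E
```

```text
t 39.23 pos [ 0.5545 -0.2978  0.3215] rot [3.136 0.15  0.005] F [-0.6  1.   6.1] op 0.0099 ff 59.0 q [-0.67  0.37  1.21  0.    1.56  0.81]
1.6572173830506576
1.6 [11.  4.];1.5 [32. 10.];1.4 [52. 13.];1.3 [73. 15.];1.2 [94. 14.];1.1 [115.  11.];1.0 [136.   6.];0.9 [156.  -1.];0.8 [175.  -9.];0.7 [193. -20.];0.6 [210. -32.];0.5 [226. -47.];0.4 [240. -62.];0.3 [252. -79.];0.2 [263. -97.];0.1 [ 272. -116.];-0.0 [ 279. -136.];
```

Call:
servo_tool([
  {"xyz": [0,-11,-4],"twist": 0,"grip": -1},
  {"xyz": [0,-32,-10],"twist": 0,"grip": -1},
  {"xyz": [0,-52,-13],"twist": 0,"grip": -1},
  {"xyz": [0,-73,-15],"twist": 0,"grip": -1},
  {"xyz": [0,-94,-14],"twist": 0,"grip": -1},
  {"xyz": [0,-115,-11],"twist": 0,"grip": -1},
  {"xyz": [0,-136,-6],"twist": 0,"grip": -1},
  {"xyz": [0,-156,1],"twist": 0,"grip": -1},
  {"xyz": [0,-175,9],"twist": 0,"grip": -1},
  {"xyz": [0,-193,20],"twist": 0,"grip": -1},
  {"xyz": [0,-210,32],"twist": 0,"grip": -1},
  {"xyz": [0,-226,47],"twist": 0,"grip": -1},
])

```text
time_s: 40.72
tool_pos: [0.5349, -0.0727, 0.2747]
tool_rot: [3.135, 0.15, 0.013]
contact_force: [6.8, 0.4, 3.9]
opening: 0.0097
finger_force: 65.7
```

Call:
servo_tool([
  {"xyz": [0,-8,8],"twist": 0,"grip": -1},
  {"xyz": [0,-14,15],"twist": 0,"grip": -1},
  {"xyz": [0,-26,32],"twist": 0,"grip": -1},
  {"xyz": [0,-37,50],"twist": 0,"grip": -1},
  {"xyz": [0,-42,60],"twist": 0,"grip": -1},
  {"xyz": [0,-46,69],"twist": 0,"grip": -1},
  {"xyz": [0,-50,79],"twist": 0,"grip": -1},
  {"xyz": [0,-53,89],"twist": 0,"grip": -1},
  {"xyz": [0,-53,91],"twist": 0,"grip": -1},
  {"xyz": [0,-53,92],"twist": 0,"grip": -1},
])

```text
time_s: 41.98
tool_pos: [0.5302, -0.0187, 0.1828]
tool_rot: [-3.137, -0.151, -0.013]
contact_force: [2.5, 7.2, 12.7]
opening: 0.0093
finger_force: 68.6
```

```bash
python3 - <<'E'
from h import *
st(); go(W(0,.092,.1805),YD-90)
E
```

```text
t 41.98 pos [ 0.5302 -0.0187  0.1828] rot [-3.137 -0.151 -0.013] F [ 2.5  7.2 12.7] op 0.0093 ff 68.6 q [-0.25  0.28  1.69  0.    1.17  1.23]
xyz [-1.9 -0.9  2.3] twist 0.1 | cur yaw -84.5 target [ 0.5283 -0.0179  0.1805]
```

Call:
servo_tool([
  {"xyz": [0,0,2],"twist": 0,"grip": -1},
  {"xyz": [0,0,2],"twist": 0,"grip": -1},
  {"xyz": [0,0,0],"twist": 0,"grip": 0},
  {"xyz": [0,0,0],"twist": 0,"grip": 0},
  {"xyz": [0,0,0],"twist": 0,"grip": 0},
  {"xyz": [0,0,-50],"twist": 0,"grip": 0},
  {"xyz": [0,0,-105],"twist": 0,"grip": 0},
  {"xyz": [0,-10,-105],"twist": -10,"grip": 0.2},
  {"xyz": [0,-20,-105],"twist": -20,"grip": 0.2},
  {"xyz": [0,-35,-105],"twist": -30,"grip": 0.2},
  {"xyz": [0,-50,-105],"twist": -40,"grip": 0.2},
  {"xyz": [0,-71,-105],"twist": -50,"grip": 0.2},
])

```text
time_s: 43.48
tool_pos: [0.5202, 0.0509, 0.2847]
tool_rot: [-2.777, -1.469, 0.002]
contact_force: [0.6, 0.9, -0.2]
opening: 0.0513
finger_force: 0.0
```

Call:
servo_tool([
  {"xyz": [0,0,0],"twist": -10,"grip": 0.2},
  {"xyz": [0,0,0],"twist": -20,"grip": 0.2},
  {"xyz": [0,0,0],"twist": -30,"grip": 0.2},
  {"xyz": [0,0,0],"twist": -40,"grip": 0.2},
  {"xyz": [0,0,0],"twist": -40,"grip": 0.2},
])

```text
time_s: 44.1
tool_pos: [0.5203, 0.0507, 0.2848]
tool_rot: [-2.114, -2.323, 0.001]
contact_force: [-0.5, -0.0, 0.5]
opening: 0.0511
finger_force: 0.0
```

```bash
python3 - <<'E'
from h import *
st(); p=grab('wrist'); print(lm(p,'latch_grip'),lm(p,'lid_handle')); go([.5225,.0536,.1458],YD)
E
```

```text
t 44.1 pos [0.5203 0.0507 0.2848] rot [-2.114e+00 -2.323e+00  1.000e-03] F [-0.5 -0.   0.5] op 0.0511 ff 0.0 q [-0.12  0.19  1.54 -0.    1.41 -0.21]
[([0.5236, 0.0502, 0.1458], 0.63)] [([0.5275, -0.0165, 0.1782], 0.83), ([0.537, -0.1085, -0.0032], 0.65)]
xyz [  2.6   2.5 139.3] twist -0.1 | cur yaw 5.3 target [0.5225 0.0536 0.1458]
```

Lid shut. I'll grip the lever and swing it down.

Call:
servo_tool([
  {"xyz": [1,2,60],"twist": 0,"grip": 0.2},
  {"xyz": [1,2,115],"twist": 0,"grip": 0.2},
  {"xyz": [1,2,138],"twist": 0,"grip": 0.2},
  {"xyz": [1,2,138],"twist": 0,"grip": 0.2},
  {"xyz": [1,2,138],"twist": 0,"grip": -1},
  {"xyz": [1,2,138],"twist": 0,"grip": -1},
  {"xyz": [1,2,138],"twist": 0,"grip": -1},
  {"xyz": [1,2,138],"twist": 0,"grip": -1},
  {"xyz": [1,2,138],"twist": 0,"grip": -1},
])

```text
time_s: 45.38
tool_pos: [0.5229, 0.0521, 0.1489]
tool_rot: [2.112, 2.323, 0.002]
contact_force: [-1.1, 1.0, 6.9]
opening: 0.0248
finger_force: 59.1
```

Call:
servo_tool([
  {"xyz": [5,0,6],"twist": 0,"grip": -1},
  {"xyz": [9,0,12],"twist": 0,"grip": -1},
  {"xyz": [13,0,19],"twist": 0,"grip": -1},
  {"xyz": [15,0,26],"twist": 0,"grip": -1},
  {"xyz": [16,0,33],"twist": 0,"grip": -1},
  {"xyz": [17,0,41],"twist": 0,"grip": -1},
  {"xyz": [16,0,49],"twist": 0,"grip": -1},
  {"xyz": [15,0,56],"twist": 0,"grip": -1},
  {"xyz": [13,0,63],"twist": 0,"grip": -1},
  {"xyz": [9,0,70],"twist": 0,"grip": -1},
  {"xyz": [5,0,76],"twist": 0,"grip": -1},
  {"xyz": [1,0,80],"twist": 0,"grip": -1},
])

```text
time_s: 46.88
tool_pos: [0.5228, 0.054, 0.0685]
tool_rot: [2.112, 2.324, 0.004]
contact_force: [-4.6, 3.4, 6.5]
opening: 0.0248
finger_force: 67.9
```

Call:
servo_tool([
  {"xyz": [0,0,0],"twist": 0,"grip": 0},
  {"xyz": [0,0,0],"twist": 0,"grip": 0.2},
  {"xyz": [0,0,0],"twist": 0,"grip": 0.2},
  {"xyz": [0,0,-50],"twist": 0,"grip": 0.2},
  {"xyz": [0,0,-110],"twist": 0,"grip": 0.2},
  {"xyz": [0,0,-170],"twist": 0,"grip": 0.2},
  {"xyz": [0,0,-230],"twist": 0,"grip": 0.2},
  {"xyz": [0,0,-230],"twist": 0,"grip": 0.2},
])

```text
time_s: 47.88
tool_pos: [0.5248, 0.0529, 0.3031]
tool_rot: [2.106, 2.318, 0.011]
contact_force: [0.5, -0.0, -0.5]
opening: 0.0513
finger_force: 0.0
```

```bash
python3 - <<'E'
from h import *
st(); p=grab('wrist','w9'); print(lm(p,'latch_grip'),lm(p,'lid_handle')); print(lm(grab('top'),'latch_grip'))
E
```

```text
t 47.88 pos [0.5248 0.0529 0.3031] rot [2.106 2.318 0.011] F [ 0.5 -0.  -0.5] op 0.0513 ff 0.0 q [-0.11  0.18  1.51 -0.    1.44 -0.21]
[([0.5213, 0.0512, 0.0649], 0.57)] [([0.5317, -0.018, 0.1764], 0.93)]
[]
```

View pics/w9.png

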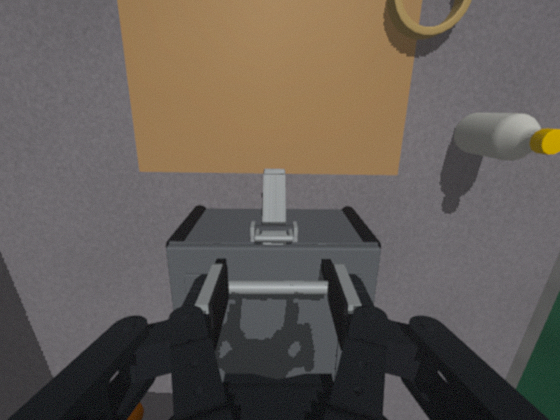

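The lever is down again at (275,195), matching its starting view. The lid is shut and the paper is empty.

```bash
python3 -c "
from h import *
print(job_done())"
```

```text
the job is handed in; nothing more can be done
None
```

The job is handed in, though no verdict came back: all three parts on the paper are in the enlarged bay, the lid is shut, the latch is closed and the bystanders were left alone; one part got knocked about 20 mm inside the bay and I left it there, flat and, by my measurement, about 5 mm inside the limit.

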